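# Hold a clamp ready over a glued block

### The job

Take the wooden-handled steel clamp off the rack: lift it and draw it clear of the rail. Carry it over the things on the bench to the loose red block that I have just glued near the front edge of the red panel, and hold it there for me to wind the screw: panel and block between its jaws, top pad centred over the block and just clear of it (less than a centimetre), clamp upright and square to the panel's edge, touching neither block nor panel. Finish while still holding the clamp motionless there, not letting go or putting it down; do not nudge the block, which would slide on its glue, and leave everything else on the bench where it is.

Things in the scene. Friction and masses are not known exactly. Their poses are not given: they have to be found in the camera images.
- clamp_grip (a point): Where to pinch the wooden-handled F-clamp: in the middle of its top arm, over its balance point. Axes of all clamp points: x along the arms from bar to pads, y across, z up as it hangs. The arm is 14 mm wide in y with flat sides; its underside is 24 mm below this point, its top 8 mm above it. The clamp hangs balanced, with the underside of its arm here on the rack's rail.
- clamp_top_pad (a point): Centre of the lower face of the clamp's fixed top pad (a disc 22 mm across, facing down): 47 mm in +x and 28 mm below clamp_grip.
- clamp_low_pad (a point): Centre of the upper face of the clamp's lower pad on the screw (a disc 24 mm across, facing up): 66 mm straight below clamp_top_pad.
- clamp: That clamp: bright steel, pale wooden handle, 0.3 to 0.55 kg, one rigid piece (sliding arm and screw stuck fast). Origin 24 mm below clamp_grip. Top arm x = -42 to +60 mm, z = 0 to 38 mm at the bar, 23 at the tip. Bar 16 x 7 mm at x = -28 mm, down to z = -178 mm. The sliding arm also reaches to x = +60 mm; under it the wooden handle, 27 mm thick at x = +47 mm, ends at z = -197 mm.
- rack: Plywood clamp rack with a dark steel rail, fixed. Origin on the bench under the middle of the rail, which runs along the rack's y: 14 mm wide in x, 20 mm high, 272 mm long, top 240 mm above the bench; a cheek at each end, 4 mm higher. Two clamps hang 130 mm apart, in either order, arms along the rack's +x, the rail between their jaws: lift 15 mm, then draw back along -x 75 mm.
- clamp_black: The other clamp on the rack: black arms, red handle, same shape and size but its jaws nearly closed (32 mm); not wanted, leave it hanging. Origin on the underside of its top arm at the balance point, x towards its pads.
- panel: Red board 260 x 360 x 18 mm on two cream felt-covered trestles, fixed. Origin on the bench under the middle of its front edge (nearest the robot); x over the panel, square to the edge, y along it. Top face at z = 195, underside at 177 mm. Trestles: beyond x = 70 mm, near the ends. At y = 65 to 155 mm a second red block is already clamped (fixed) by such a clamp, z = 41 to 257 mm, x = -50 to 55 mm.
- block_top (a point): Centre of the upper face of the loose red block, the one with no clamp: 45 mm (its x) by 90 mm (its y, along the edge), 20 mm high, flat on the panel with its centre about 40 mm in from the front edge. Upper face 215 mm above the bench. It weighs 70 g and slides if pushed.
- block: The same block as a body; origin in the centre of its underside, 20 mm below block_top.
- glue_pot: White glue pot with an orange lid, 76 mm across, 105 mm high, loose, standing between the rack and the front of the panel. Origin in the centre of its underside.
- chisel: Chisel with a wooden handle, 270 mm long, 26 mm high, lying loose on the panel behind the block. Origin on its underside near the middle, x towards the blade.
- sanding_block: Cork sanding block 60 x 100 x 34 mm, loose on the bench in front of the panel. Origin in the centre of its underside.
- mallet: Wooden mallet lying loose at the right of the bench: head 65 x 120 x 85 mm around the origin, handle 250 mm long to its -x.
Mind the look-alikes: they are no part of the job. What is meant by the block is not blue, purple or yellow, and is the larger of those in its own colour.

How it is judged:
On the way:
1. the wooden-handled clamp is off the rack, clear of its rail ((x of clamp_low_pad in the frame of rack below -0.02 m or z of clamp_low_pad in the frame of rack above 0.26 m) and contact force between clamp and rack below 0.05 N and height (world z) of clamp_grip above 0.23 m), for 0.2 s.
At the end, for the whole second after the job is handed in: Clamp held still in the gripper, top pad within 10 mm sideways of the loose block's centre and 1.5 to 14 mm above it, lower pad under the panel, upright within 0.1 rad, square to the edge within 0.12 rad, touching neither block, panel nor rack; block within 6 mm of its start (horizontal distance between clamp_top_pad and block_top below 0.01 m and z of clamp_top_pad in the frame of block_top between 0.0015 and 0.014 m and z of clamp_low_pad in the frame of panel below 0.1755 m and angle between the x axis of clamp and the x axis of panel, either way round below 0.12 rad and angle between clamp's own z axis and vertical below 0.1 rad and contact force between clamp and block below 0.1 N and contact force between clamp and panel below 0.1 N and contact force between clamp and rack below 0.1 N and contact force between clamp and the fingers above 2 N and linear speed of clamp below 0.02 m/s and height (world z) of block_top above 0.212 m and distance of block_top from where it was at the start of the episode below 0.006 m); the arm keeps its last pose, push and grip.
It fails at once if the glued block is nudged more than 6 mm (distance of block_top from where it was at the start of the episode above 0.006 m).
It fails at once if the black clamp on the rack is shifted more than 30 mm or knocked off (distance of clamp_black from where it was at the start of the episode above 0.03 m).
It fails at once if another thing on the bench is shifted more than 30 mm or knocked over (distance of any of glue_pot, chisel, sanding_block, mallet from where it was at the start of the episode above 0.03 m or angle between glue_pot's own z axis and vertical above 0.5 rad).
It also fails if it takes over 53 s, if anything falls off the work surface, if the arm or the gripper's body presses on something with over 40 N, if the wrist force passes 120 N, or if a joint passes its speed limit or range.

### The arm

A 6-joint arm with a two-finger parallel gripper is mounted at the origin on the work surface. World frame = base frame: x ahead of the robot, y to its left, z up, the work surface at z = 0. Lengths are in m, angles in rad, forces in N, time in s.
With the tool pointing down it reaches from about 0.3 to 0.825 m from the base axis. Payload 5.4 kg.
Tool frame: the origin (TCP) lies on the centre line of the jaws, within the pads' length; the fingertips stand env.finger_overhang ahead of it and the grasp point (between the pads) lies 11 mm behind it (env.finger_overhang is the distance from the TCP to the fingertips, in m); z points along the fingers, y is the direction in which the jaws open and shut (so a half turn about z gives the same grasp; the last joint's range is limited). The gripper opens to 92 mm and grips with 3 to 60 N. Pads are 20 mm wide; open, the fingers measure 128 mm over their backs; the gripper's body (75 mm by 189 mm) begins 69 mm behind the grasp point.
Start: joints at [-1.45, 0.158, 1.597, -0, 1.386, -0.21], TCP at [0.187, -0.544, 0.223] pointing down, gripper open.
Joint ranges: [-2.91, 2.91], [-0.94, 2.29], [0.18, 2.7], [-1.29, 4.43], [0.17, 2.64], [-3, 3]. Speed limits (rad/s): [2.57, 2.57, 3.14, 3.14, 3.14, 3.14].

### API

Orientations are given as a 3x3 rotation matrix whose columns are the frame's x, y, z axes.
In Python, from station import env, optics gives the robot as it stands.
- The arm moves only by the shell command python3 -m jog 'ROWS' [FORCE]. ROWS is JSON, a list of rows, each a list of 3 entries, a list of its own where there are three numbers: the shift along the world's x, y, z in units of 30 mm (1.0 is 30 mm), then the turn, a rotation vector about the world's x, y, z in units of 5 degrees (1.0 is 5 degrees), then the opening, from -1 (shut) to 1 (fully open). In form: [[[x, y, z], [ax, ay, az], grip], ...]. A call has 1 to 5 rows; each row shifts and turns the pose as measured when the row begins; what a row does not reach is not made up. A row lasts 1/12 s, in which the tool goes at most 41.7 mm and 7.16 degrees, less where a joint would pass 70% of its speed; a pose out of reach is approached as far as the arm can. A call is refused whole if a number of a shift passes 1 or a number of a turn 1, either way. A call with a gripper value outside its range is refused whole. The fingers move at their own pace and stop on an object; FORCE is the grip in N (left out, the last holds). Time passes only in rows, so rows that do not move let the fingers close. It gives the time, the measured TCP pose, the force and the opening at its end, in the units of the state.
- env.observe(): the state, without advancing time (a new reading comes with each control period).
- optics.capture(name): name is "scene" or "top" or "wrist"; returns a dict with "frame" (400x640x3 uint8, red, green, blue), "K" (3x3 intrinsics, pixels), "k1" (the pictures are not rectified: a ray, as slopes to the right and down, at radius r is drawn at 1 + k1 r^2 times it, then the intrinsics apply), "eye" and "attitude" of the camera in the world. Camera axes: x right, y up, looking along -z (the intrinsics and any distortion apply to the point x, -y, -z); pixel columns grow to the right and rows downward; lengths in m; the calibration is good to about 2 mm. A picture is of the moment at which its call begins. There is no depth.
- env.job_done(): hands the job in, once; it reports no verdict.
The state is a dict: "time_s": time; "joint_positions": joint angles; "qd": joint speeds; "effort": joint torques, N m; "ee_pos": TCP position; "eef_rot": TCP orientation; "force": force on the tool from outside, world axes, zero at the start; "moment": the same for the moment, N m; "gripper_width": finger opening in m.
Only numpy, scipy, OpenCV 4.12 (cv2) and the standard library are available. Lean on these libraries where they do the work, as an engineer would, in place of code of your own. Each camera call takes 0.05 s, during which the arm holds its last target. There are 200 camera calls.

## Working session

There is one attempt and no reset: what is moved stays moved. The work goes in short steps, Python scripts to look and compute and a shell command to move; the robot and the scene stay as the last step left them, time stands still between calls to the robot, and variables do not carry over. Pictures are saved under pics/ and viewed, about 8 in all and at most 12, crops included, and the job is handed in when it is done.

```bash
mkdir -p pics; ls
cat > h.py <<'E'
import numpy as np, cv2, pickle
from station import env, optics
def cap(n,save=None):
    c=optics.capture(n); c={k:np.array(v) if not np.isscalar(v) else v for k,v in c.items()}
    if save:
        cv2.imwrite(f'pics/{save}.png',c['frame'][:,:,::-1]); pickle.dump(c,open(f'pics/{save}.pkl','wb'))
    return c
def load(s): return pickle.load(open(f'pics/{s}.pkl','rb'))
def ray(c,u,v):
    K=c['K'];d=np.array([(u-K[0,2])/K[0,0],(v-K[1,2])/K[1,1]]);s=d.copy()
    for _ in range(20): s=d/(1+c['k1']*(s@s))
    w=c['attitude']@np.array([s[0],-s[1],-1]); return c['eye'],w/np.linalg.norm(w)
def atz(c,u,v,z):
    e,w=ray(c,u,v); return e+w*(z-e[2])/w[2]
def proj(c,p):
    q=c['attitude'].T@(np.array(p)-c['eye']); s=np.array([q[0],-q[1]])/-q[2]
    s=s*(1+c['k1']*(s@s)); return c['K'][0,0]*s[0]+c['K'][0,2],c['K'][1,1]*s[1]+c['K'][1,2]
def tri(*obs):
    A=0;b=0
    for c,u,v in obs:
        e,w=ray(c,u,v);P=np.eye(3)-np.outer(w,w);A=A+P;b=b+P@e
    return np.linalg.solve(A,b)
def crop(s,x0,y0,x1,y1,k,out):
    f=load(s)['frame'][y0:y1,x0:x1,::-1]; cv2.imwrite(f'pics/{out}.png',cv2.resize(f,None,fx=k,fy=k,interpolation=cv2.INTER_CUBIC))
E
python3 - <<'E'
from h import *
import os
for n in('scene','top','wrist'):
    c=cap(n,n+'0');print(n,c['K'][0,0],c['k1'],c['eye'],-c['attitude'][:,2])
o=env.observe();print(o['time_s'],o['ee_pos'],o['eef_rot'],o['gripper_width'],env.finger_overhang)
E
```

```text
pics
scene 409.8537938980047 -0.037420197244306765 [ 1.0540447  -0.92108004  0.97737452] [-0.39991796  0.64871173 -0.64748646]
top 363.52424453725627 0.02761021313494111 [ 0.43355596 -0.09042427  1.26083249] [ 0.1252148  -0.00533393 -0.99211532]
wrist 355.0764010739242 -0.02478111136142231 [ 0.26024035 -0.51720681  0.38494084] [-0.26368765 -0.08698976 -0.96067768]
0.15 [ 0.18666327 -0.54336015  0.22185659] [[ 9.45794215e-01  3.24766472e-01 -2.03230487e-04]
 [ 3.24766423e-01 -9.45793184e-01  1.42253077e-03]
 [ 2.69776291e-04 -1.41142381e-03 -9.99998968e-01]] 0.09205006785868616 0.008
```

View pics/scene0.png

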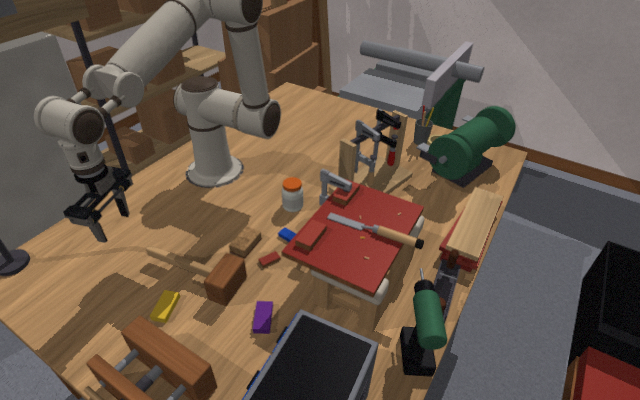

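View pics/top0.png

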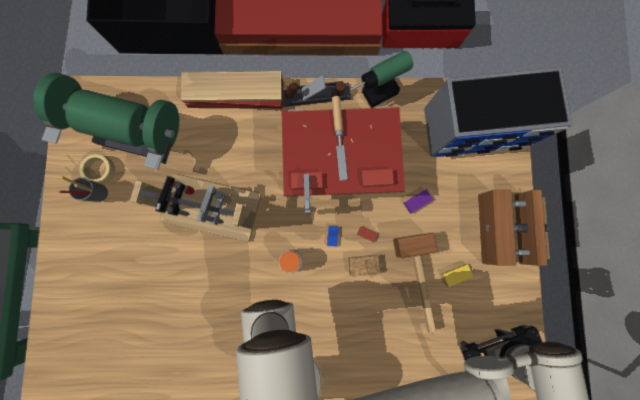

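Scene: rack with two clamps at (375,140). The panel has a clamped block at (345,193) and a loose block at (311,236). Look-alikes, by top-view pixel:
- **Blocks:** red on panel (377,177), which is the one I choose (larger, no clamp). The others are small red on the bench (368,233), blue (333,236), purple (419,201), yellow (457,274) and the clamped red block (306,181).
- **Clamps:** steel on rack (210,203), black on rack (172,195), and the fixed one on the panel (308,195).

Next I'll crop in close.

Run:
```python
from h import *
a=load('top0')['frame'][165:245,125:265,::-1]; b=load('scene0')['frame'][100:190,330:420,::-1]
a=cv2.resize(a,None,fx=5,fy=5,interpolation=cv2.INTER_CUBIC)
cv2.imwrite('pics/c1.png',a)
b=load('scene0')['frame'][100:200,330:430,::-1];cv2.imwrite('pics/c2.png',cv2.resize(b,None,fx=6,fy=6,interpolation=cv2.INTER_CUBIC))
a=load('top0')['frame'][95:220,275:415,::-1];cv2.imwrite('pics/c3.png',cv2.resize(a,None,fx=4.8,fy=4.8,interpolation=cv2.INTER_CUBIC))
```

```text
(no output)
```

View pics/c1.png

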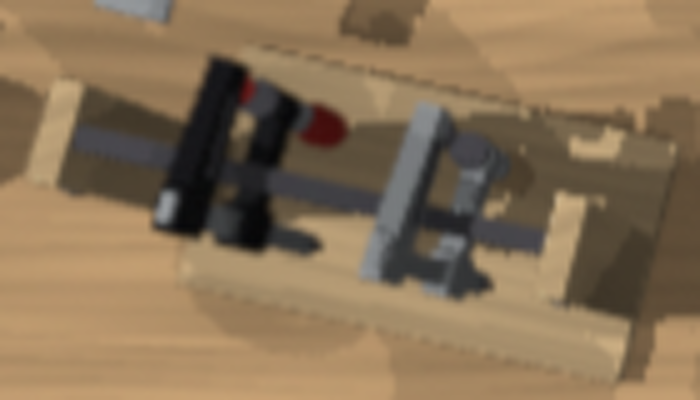

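View pics/c2.png

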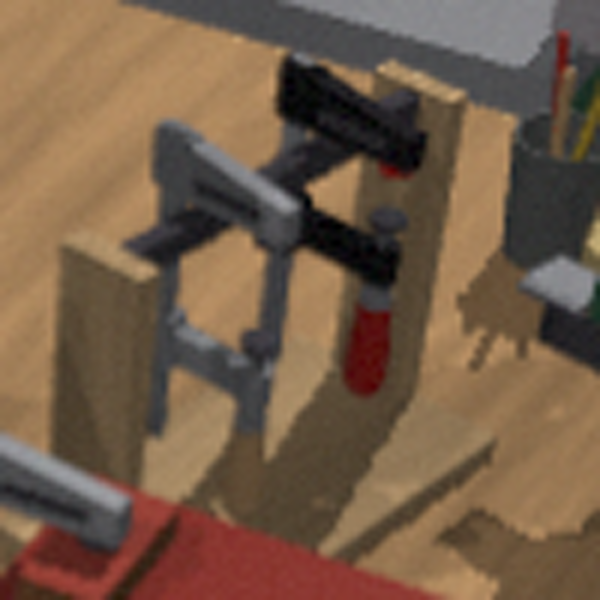

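View pics/c3.png

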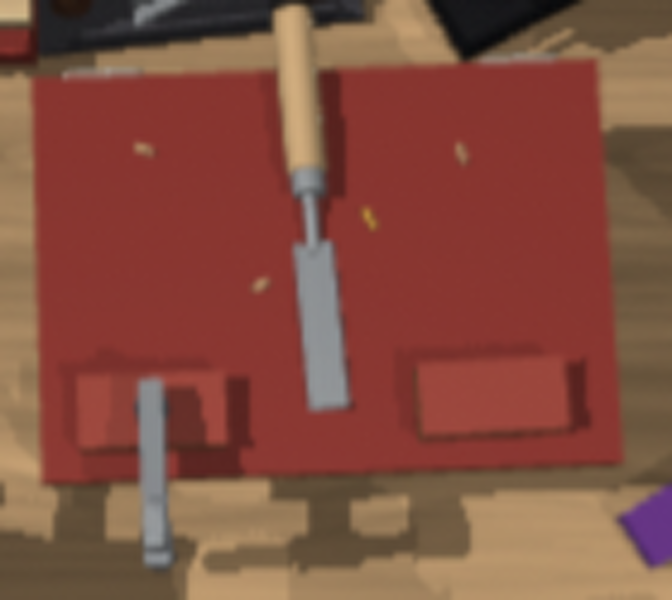

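Crop 1: the steel clamp's arm runs from its tip (430,105) to its bar end (380,280), and black is to its left. Crop 2: confirms the steel clamp with the wooden handle, nearer the panel. Crop 3: loose block's top corners at (418,362), (568,355), (575,428), (420,436), well away from the clamped block.

Run:
```python
from h import *
np.set_printoptions(precision=4,suppress=True)
t=load('top0');s=load('scene0')
A=lambda u,v,z:atz(t,125+(u+.5)/5-.5,165+(v+.5)/5-.5,z)
C=lambda u,v,z:atz(t,275+(u+.5)/4.8-.5,95+(v+.5)/4.8-.5,z)
tip=A(432,105,.263);bk=A(380,245,.278);print('tip',tip,'bk',bk,np.linalg.norm(tip-bk))
r1=A(75,140,.24);r2=A(547,240,.24);print('rail',r1,r2,np.linalg.norm(r1-r2));d=r2-r1;print('rack yaw(x axis)',np.degrees(np.arctan2(d[0],-d[1])), 'x dir',np.degrees(np.arctan2(-d[1],d[0])))
b=[C(*p,.215) for p in((418,362),(568,355),(575,428),(420,436))];print(np.array(b),'mean',np.mean(b,0),[np.linalg.norm(b[i]-b[i-1]) for i in range(4)])
p=[C(*q,.195) for q in((43,484),(621,462),(598,62),(33,78))];print(np.array(p),[np.linalg.norm(p[i]-p[i-1]) for i in range(4)])
for q in(p[1]-p[0],p[2]-p[3]):print('edge yaw',np.degrees(np.arctan2(q[0],-q[1])))
# tri clamp tip top in scene: crop2 (298,215)
print('tri tip',tri((t,125+432/5-.4,165+105/5-.4),(s,330+285/6,100+205/6)))
print('glue lid',atz(t,290,262,.105),'clamped clamp',C(150,380,.25),C(157,562,.257))
f=load('top0')
```

```text
tip [0.602  0.1997 0.263 ] bk [0.5228 0.2204 0.278 ] 0.0832395133464928
rail [0.5855 0.4049 0.24  ] [0.5291 0.1392 0.24  ] 0.27156533642735803
rack yaw(x axis) -11.973597101667359 x dir 101.97359710166737
[[ 0.6571 -0.2251  0.215 ]
 [ 0.6616 -0.3168  0.215 ]
 [ 0.6164 -0.3199  0.215 ]
 [ 0.6114 -0.2257  0.215 ]] mean [ 0.6366 -0.2719  0.215 ] [np.float64(0.045794742222301836), np.float64(0.09175554005261098), np.float64(0.04531243953847423), np.float64(0.09435320058684164)]
[[ 0.5844  0.0047  0.195 ]
 [ 0.5986 -0.3521  0.195 ]
 [ 0.8555 -0.3446  0.195 ]
 [ 0.8443  0.014   0.195 ]] [np.float64(0.26003705117174436), np.float64(0.3570857501569814), np.float64(0.2569783319789708), np.float64(0.3587726600296295)]
edge yaw 2.27820474381754
edge yaw 1.787837760793872
tri tip [0.6017 0.1993 0.2639]
glue lid [ 0.3865 -0.0101  0.105 ] clamped clamp [ 0.6386 -0.0625  0.25  ] [ 0.5302 -0.0672  0.257 ]
```

```bash
python3 -m jog '[[[0.4,0.85,0.4],[0,0,-0.5],0],[[0.42,0.9,0.4],[0,0,-0.5],0],[[0.42,0.9,0.4],[0,0,-0.5],0],[[0.42,0.9,0.4],[0,0,-0.5],0],[[0.42,0.9,0.4],[0,0,-0.5],0]]'
python3 -m jog '[[[0.42,0.9,0.4],[0,0,-0.5],0],[[0.42,0.9,0.4],[0,0,-0.5],0],[[0.42,0.9,0.4],[0,0,-0.5],0],[[0.42,0.9,0.4],[0,0,-0.5],0],[[0.42,0.9,0.4],[0,0,-0.5],0]]'
python3 - <<'E'
from h import *
t=load('top0')
for n,u,v,z in(('mallet',415,245,.085),('sand',366,265,.034),('smallred',368,233,.02),('purple',419,201,.02),('blue',333,236,.02)):print(n,atz(t,u,v,z).round(3))
print(env.observe()['joint_positions'])
E
```

```text
time_s: 0.57
ee_pos: [0.247, -0.4057, 0.2769]
eef_rot: [[0.995, 0.096, -0.002], [0.096, -0.995, 0.013], [-0.0, -0.013, -1.0]]
force: [1.0, -0.3, 0.4]
gripper_width: 0.0603
time_s: 0.98
ee_pos: [0.3111, -0.2625, 0.338]
eef_rot: [[0.991, -0.135, 0.001], [-0.135, -0.991, 0.015], [-0.001, -0.015, -1.0]]
force: [0.1, 0.2, 0.2]
gripper_width: 0.0458
mallet [ 0.44  -0.409  0.085]
sand [ 0.374 -0.258  0.034]
smallred [ 0.481 -0.269  0.02 ]
purple [ 0.59  -0.446  0.02 ]
blue [ 0.47  -0.149  0.02 ]
[-1.00721579 -0.34150475  1.83867107  0.00911123  1.65686805  0.70011946]
```

```bash
python3 -m jog '[[[0.45,0.95,0.05],[0,0,-0.2],0],[[0.45,0.95,0.05],[0,0,-0.2],0],[[0.45,0.95,0.05],[0,0,-0.2],0],[[0.45,0.95,0.05],[0,0,-0.2],0],[[0.45,0.95,0.05],[0,0,0],0]]'
python3 -m jog '[[[0.45,0.95,0.05],[0,0,0],0],[[0.45,0.95,0.05],[0,0,0],0],[[0.45,0.95,0.05],[0,0,0],0],[[0.45,0.95,0.05],[0,0,0],0],[[0.45,0.95,0.05],[0,0,0],0]]'
python3 -m jog '[[[0.45,0.95,0],[0,0,0],0],[[0.45,0.95,0],[0,0,0],0],[[0.45,0.95,0],[0,0,0],0],[[0.45,0.8,0],[0,0,0],0],[[0,0,0],[0,0,0],0]]'
```

```text
time_s: 1.4
ee_pos: [0.3805, -0.1133, 0.3486]
eef_rot: [[0.977, -0.212, 0.006], [-0.213, -0.977, 0.01], [0.004, -0.012, -1.0]]
force: [-0.0, -0.1, -0.3]
gripper_width: 0.0458
time_s: 1.82
ee_pos: [0.4491, 0.0379, 0.3559]
eef_rot: [[0.977, -0.212, 0.007], [-0.212, -0.977, 0.01], [0.005, -0.011, -1.0]]
force: [0.9, 0.1, -0.1]
gripper_width: 0.0457
time_s: 2.23
ee_pos: [0.5048, 0.1587, 0.354]
eef_rot: [[0.978, -0.206, 0.005], [-0.206, -0.978, 0.011], [0.003, -0.012, -1.0]]
force: [-0.5, 1.1, -0.1]
gripper_width: 0.0459
```

```bash
python3 -m jog '[[[0.65,0.89,-0.2],[-0.13,0.06,0],0],[[0.65,0.89,-0.2],[0,0,0],0],[[0,0,0],[0,0,0],0],[[0,0,0],[0,0,0],0]]'
python3 - <<'E'
from h import *
c=cap('wrist','w1');o=env.observe();print(o['ee_pos'],o['eef_rot'])
for p in((.5436,.2122,.272),(.602,.1997,.263)):print(proj(c,p))
E
```

```text
time_s: 2.57
ee_pos: [0.5436, 0.214, 0.3386]
eef_rot: [[0.979, -0.205, -0.006], [-0.205, -0.979, -0.003], [-0.005, 0.005, -1.0]]
force: [-0.7, -0.7, 1.0]
gripper_width: 0.046
[0.54331983 0.21374481 0.3382425 ] [[ 0.97873898 -0.20500887 -0.00643218]
 [-0.2050316  -0.97875047 -0.00309271]
 [-0.00566147  0.00434576 -0.99997453]]
(np.float64(320.0590401636628), np.float64(210.80786648456447))
(np.float64(320.5832677285348), np.float64(120.5541885246802))
```

View pics/w1.png

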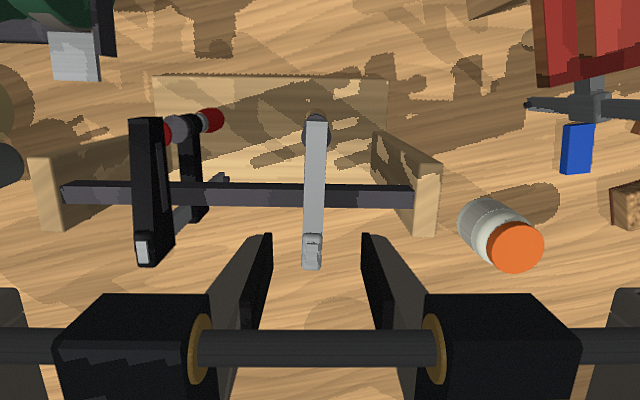

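The steel arm runs from (316,121) to (312,268), between the fingers, whose midpoint is u=317. The yaw is right, and the lateral offset is about 1.5–2 mm to the left. Going down.

```bash
python3 -m jog '[[[0.02,0.06,-0.7],[0.03,-0.07,0],0],[[0,0,-0.7],[0,0,0],0],[[0,0,-0.7],[0,0,0],0],[[0,0,-0.3],[0,0,0],0],[[0,0,0],[0,0,0],0]]'
```

```text
time_s: 3.03
ee_pos: [0.5432, 0.2101, 0.2683]
eef_rot: [[0.978, -0.21, 0.007], [-0.21, -0.978, -0.001], [0.007, -0.0, -1.0]]
force: [0.1, -0.1, 1.1]
gripper_width: 0.0459
```

```bash
python3 -m jog '[[[0.02,0.18,-0.25],[0,0.05,0],0],[[0,0,-0.25],[0,0,0],0],[[0,0,0],[0,0,0],0]]'
python3 -m jog '[[[0,0,0],[0,0,0],0]]'
```

```text
time_s: 3.28
ee_pos: [0.5446, 0.2144, 0.2554]
eef_rot: [[0.977, -0.212, 0.006], [-0.212, -0.977, -0.001], [0.006, -0.001, -1.0]]
force: [0.1, 0.1, -0.2]
gripper_width: 0.0463
time_s: 3.37
ee_pos: [0.5449, 0.2145, 0.256]
eef_rot: [[0.977, -0.212, 0.007], [-0.212, -0.977, -0.0], [0.007, -0.001, -1.0]]
force: [-0.6, -0.6, 0.9]
gripper_width: 0.0459
```

```bash
python3 -m jog '[[[-0.02,0.02,-0.1],[0,0.07,0],0],[[0,0,0],[0,0,0],-0.4],[[0,0,0],[0,0,0],-0.6],[[0,0,0],[0,0,0],-1],[[0,0,0],[0,0,0],-1]]' 45
python3 -m jog '[[[0,0,0],[0,0,0],-1],[[0,0,0],[0,0,0],-1],[[0,0,0],[0,0,0],-1],[[0,0,0],[0,0,0],-1]]' 45
```

```text
time_s: 3.78
ee_pos: [0.5455, 0.2155, 0.2552]
eef_rot: [[0.977, -0.212, 0.004], [-0.212, -0.977, 0.0], [0.004, -0.001, -1.0]]
force: [-1.1, 0.9, 0.1]
gripper_width: 0.0216
time_s: 4.12
ee_pos: [0.5456, 0.2156, 0.2554]
eef_rot: [[0.977, -0.212, 0.005], [-0.212, -0.977, 0.0], [0.004, -0.001, -1.0]]
force: [-0.1, -0.1, -0.1]
gripper_width: 0.0134
```

```bash
python3 -m jog '[[[0,0,0.25],[0,0,0],-1],[[0,0,0.25],[0,0,0],-1],[[0,0,0.2],[0,0,0],-1],[[0,0,0],[0,0,0],-1]]'
```

```text
time_s: 4.45
ee_pos: [0.5439, 0.2153, 0.2755]
eef_rot: [[0.977, -0.212, -0.001], [-0.212, -0.977, -0.001], [-0.001, 0.001, -1.0]]
force: [0.8, -0.5, -3.7]
gripper_width: 0.0136
```

```bash
python3 -m jog '[[[-0.4,0.08,0],[0,0,0],-1],[[-0.5,0.11,0],[0,0,0],-1],[[-0.5,0.11,0],[0,0,0],-1],[[-0.5,0.11,0],[0,0,0],-1],[[-0.5,0.11,0],[0,0,0],-1]]'
python3 -m jog '[[[-0.5,0.11,0],[0,0,0],-1],[[-0.3,0.06,0],[0,0,0],-1],[[0,0,0],[0,0,0],-1]]'
```

```text
time_s: 4.87
ee_pos: [0.4717, 0.2299, 0.2754]
eef_rot: [[0.977, -0.215, -0.0], [-0.215, -0.977, -0.001], [-0.0, 0.001, -1.0]]
force: [-0.2, 0.3, -4.4]
gripper_width: 0.014
time_s: 5.12
ee_pos: [0.444, 0.2359, 0.2753]
eef_rot: [[0.977, -0.213, -0.002], [-0.213, -0.977, -0.001], [-0.002, 0.001, -1.0]]
force: [-0.8, -0.5, -4.6]
gripper_width: 0.0137
```

```bash
python3 -m jog '[[[0,0,0.5],[0,0,0],-1],[[0,0,0.7],[0,0,0],-1],[[0,0,0.8],[0,0,0],-1],[[0,0,0.8],[0,0,0],-1],[[0,0,0.7],[0,0,0],-1]]'
python3 -m jog '[[[0,-0.3,0.4],[0,0,0],-1],[[0,-0.6,0],[0,0,0.3],-1],[[0,-0.7,0],[0,0,0.3],-1],[[0,-0.7,0],[0,0,0.3],-1],[[0,-0.7,0],[0,0,0.3],-1]]'
python3 -m jog '[[[0,-0.7,0],[0,0,0.3],-1],[[0,-0.7,0],[0,0,0.3],-1],[[0,-0.7,0],[0,0,0.3],-1],[[0,-0.7,0],[0,0,0.3],-1],[[0,-0.7,0],[0,0,0.3],-1]]'
```

```text
time_s: 5.53
ee_pos: [0.4424, 0.2342, 0.3775]
eef_rot: [[0.977, -0.214, -0.013], [-0.214, -0.977, -0.005], [-0.011, 0.008, -1.0]]
force: [-0.9, 0.1, -3.9]
gripper_width: 0.0135
time_s: 5.95
ee_pos: [0.4475, 0.1456, 0.3985]
eef_rot: [[0.995, -0.099, 0.003], [-0.099, -0.995, 0.003], [0.003, -0.004, -1.0]]
force: [-0.3, 7.8, -3.2]
gripper_width: 0.0145
time_s: 6.37
ee_pos: [0.4495, 0.0364, 0.4]
eef_rot: [[0.999, 0.041, 0.006], [0.041, -0.999, 0.009], [0.006, -0.009, -1.0]]
force: [0.3, 0.1, -4.2]
gripper_width: 0.0136
```

```bash
python3 -m jog '[[[-0.05,-0.7,0],[-0.1,0,0],-1],[[0,-0.7,0],[0,0.07,0],-1],[[0,-0.7,0],[0,0,0],-1],[[0,-0.7,0],[0,0,0],-1],[[0,-0.7,0],[0,0,0],-1]]'
python3 -m jog '[[[0,-0.7,0],[0,0,0],-1],[[0,-0.7,0],[0,0,0],-1],[[0,-0.7,0],[0,0,0],-1],[[0,-0.7,0],[0,0,0],-1],[[0,-0.7,0],[0,0,0],-1]]'
python3 -m jog '[[[0,-0.7,0],[0,0,0],-1],[[0,-0.7,0],[0,0,0],-1],[[0,-0.7,0],[0,0,0],-1],[[0,-0.4,0],[0,0,0],-1],[[0,0,0],[0,0,0],-1]]'
```

```text
time_s: 6.78
ee_pos: [0.4497, -0.077, 0.4011]
eef_rot: [[0.999, 0.04, 0.003], [0.04, -0.999, -0.003], [0.003, 0.003, -1.0]]
force: [0.4, 0.6, -4.9]
gripper_width: 0.0139
time_s: 7.2
ee_pos: [0.4508, -0.1911, 0.402]
eef_rot: [[0.999, 0.037, 0.006], [0.037, -0.999, -0.006], [0.006, 0.006, -1.0]]
force: [-0.2, -0.8, -4.2]
gripper_width: 0.0137
time_s: 7.62
ee_pos: [0.4507, -0.2772, 0.4012]
eef_rot: [[1.0, 0.03, 0.006], [0.03, -1.0, -0.009], [0.006, 0.009, -1.0]]
force: [0.5, 1.1, -3.9]
gripper_width: 0.0137
```

```bash
python3 -m jog '[[[0.4,0.05,-0.5],[0.1,0.07,0.08],-1],[[0.45,0,-0.6],[0,0,0],-1],[[0.45,0,-0.6],[0,0,0],-1],[[0.45,0,-0.6],[0,0,0],-1],[[0.3,0,-0.6],[0,0,0],-1]]'
python3 -m jog '[[[0,0,-0.6],[0,0,0],-1],[[0,0,-0.5],[0,0,0],-1],[[0,0,-0.3],[0,0,0],-1],[[0,0,0],[0,0,0],-1],[[0,0,0],[0,0,0],-1]]'
```

```text
time_s: 8.03
ee_pos: [0.5159, -0.2758, 0.3179]
eef_rot: [[0.999, 0.034, 0.009], [0.034, -0.999, -0.006], [0.009, 0.007, -1.0]]
force: [0.9, -0.8, -4.5]
gripper_width: 0.014
time_s: 8.45
ee_pos: [0.5172, -0.2696, 0.2689]
eef_rot: [[0.999, 0.04, 0.004], [0.04, -0.999, 0.002], [0.004, -0.002, -1.0]]
force: [0.2, -0.3, -4.7]
gripper_width: 0.0135
```

Run:
```python
from h import *
w=cap('wrist','w2');s=cap('scene','s2')
a=cv2.resize(w['frame'][0:300,200:600,::-1],None,fx=1,fy=1)
b=cv2.resize(s['frame'][160:310,220:420,::-1],None,fx=2,fy=2,interpolation=cv2.INTER_CUBIC)
cv2.imwrite('pics/v7.png',np.hstack([a,b]))
o=env.observe();print(o['ee_pos'],o['eef_rot'])
```

```text
[ 0.51743607 -0.27010317  0.26973387] [[ 9.99205316e-01  3.95433235e-02  5.00626675e-03]
 [ 3.95405841e-02 -9.99217757e-01  6.45039433e-04]
 [ 5.02785764e-03 -4.46576119e-04 -9.99987261e-01]]
```

View pics/v7.png

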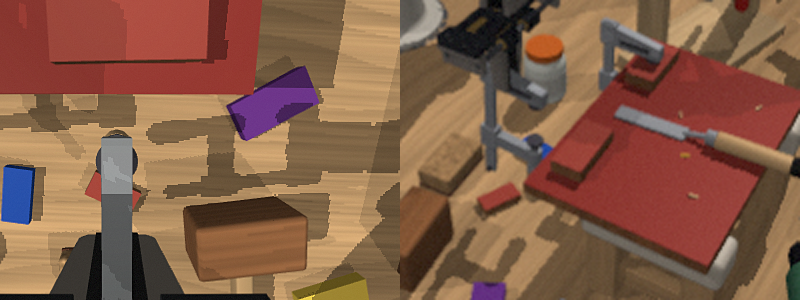

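Run:
```python
from h import *
np.set_printoptions(precision=4,suppress=True)
w=load('w2')
l=atz(w,251,61,.215);r=atz(w,408,59,.215);print('block front edge',l,r,np.linalg.norm(l-r),'yaw',np.degrees(np.arctan2(*(r-l)[:2]*[1,-1])))
print('block ctr',(l+r)/2+.0225*np.array([.9993,.037,0]))
pl=atz(w,200,94,.195);pr=atz(w,452,94,.195);print('panel edge',pl,pr)
tl=atz(w,302,138,.2773);tr=atz(w,332,138,.2773);t=(tl+tr)/2;print('tip',t,np.linalg.norm(tl-tr));print('pad',t-.013*np.array([.9992,.0395,0]))
```

```text
block front edge [ 0.6119 -0.2267  0.215 ] [ 0.6166 -0.3171  0.215 ] 0.09048504204623635 yaw 2.992237002792062
block ctr [ 0.6367 -0.2711  0.215 ]
panel edge [ 0.5922 -0.19    0.195 ] [ 0.5988 -0.3525  0.195 ]
tip [ 0.5764 -0.2664  0.2773] 0.013028396970828476
pad [ 0.5634 -0.2669  0.2773]
```

```bash
python3 -m jog '[[[0,-0.1,-0.4],[0,0.05,0],-1],[[0,0,-0.3],[0,0,0],-1],[[0,0,0],[0,0,0],-1],[[0,0,0],[0,0,0],-1]]'
```

```text
time_s: 8.88
ee_pos: [0.5186, -0.2747, 0.2504]
eef_rot: [[0.999, 0.039, 0.005], [0.039, -0.999, -0.004], [0.005, 0.004, -1.0]]
force: [0.2, 0.2, -3.7]
gripper_width: 0.0134
```

```bash
python3 -m jog '[[[0.3,0,0],[0.05,0.05,0],-1],[[0.3,0,0],[0,0,0],-1],[[0.3,0,0],[0,0,0],-1],[[0.3,0,0],[0,0,0],-1],[[0,0,0],[0,0,0],-1]]'
```

```text
time_s: 9.3
ee_pos: [0.5566, -0.2754, 0.251]
eef_rot: [[0.999, 0.038, 0.002], [0.038, -0.999, 0.0], [0.002, -0.0, -1.0]]
force: [0.6, -0.6, -3.9]
gripper_width: 0.0137
```

```bash
python3 -m jog '[[[0.3,0.02,0],[0,0.02,0],-1],[[0.3,0.02,0],[0,0,0],-1],[[0.3,0,0],[0,0,0],-1],[[0.1,0,0],[0,0,0],-1],[[0,0,0],[0,0,0],-1]]'
python3 -m jog '[[[0,0,0],[0,0,0],-1]]'
```

```text
time_s: 9.72
ee_pos: [0.5883, -0.2743, 0.2514]
eef_rot: [[0.999, 0.038, -0.001], [0.038, -0.999, -0.001], [-0.001, 0.001, -1.0]]
force: [0.6, 0.6, -4.0]
gripper_width: 0.0139
time_s: 9.8
ee_pos: [0.5883, -0.2743, 0.2514]
eef_rot: [[0.999, 0.038, -0.001], [0.038, -0.999, -0.001], [-0.001, 0.001, -1.0]]
force: [-0.1, -0.4, -4.8]
gripper_width: 0.0135
```

```bash
python3 -m jog '[[[0.06,0.02,-0.15],[0,0,0],-1],[[0,0,-0.15],[0,0,0],-1],[[0,0,0],[0,0,0],-1],[[0,0,0],[0,0,0],-1]]'
python3 - <<'E'
from h import *
w=cap('wrist','w3');s=cap('scene','s3');o=env.observe();print(o['ee_pos'],o['eef_rot'],o['force'])
a=cv2.resize(w['frame'][0:300,200:440,::-1],None,fx=1.5,fy=1.5)
b=cv2.resize(s['frame'][180:280,260:350,::-1],None,fx=4.5,fy=4.5,interpolation=cv2.INTER_CUBIC)
cv2.imwrite('pics/v8.png',np.hstack([a[:450],b[:450]]))
E
```

```text
time_s: 10.13
ee_pos: [0.589, -0.2737, 0.2413]
eef_rot: [[0.999, 0.038, -0.002], [0.038, -0.999, -0.0], [-0.002, 0.0, -1.0]]
force: [-0.3, 0.1, -4.6]
gripper_width: 0.0134
[ 0.58906001 -0.27373539  0.24137822] [[ 9.99286709e-01  3.77110647e-02 -1.98728348e-03]
 [ 3.77102010e-02 -9.99288607e-01 -4.70330363e-04]
 [-2.00360640e-03  3.95054021e-04 -9.99997915e-01]] [ 0.1635164   0.19173738 -3.82621877]
```

View pics/v8.png

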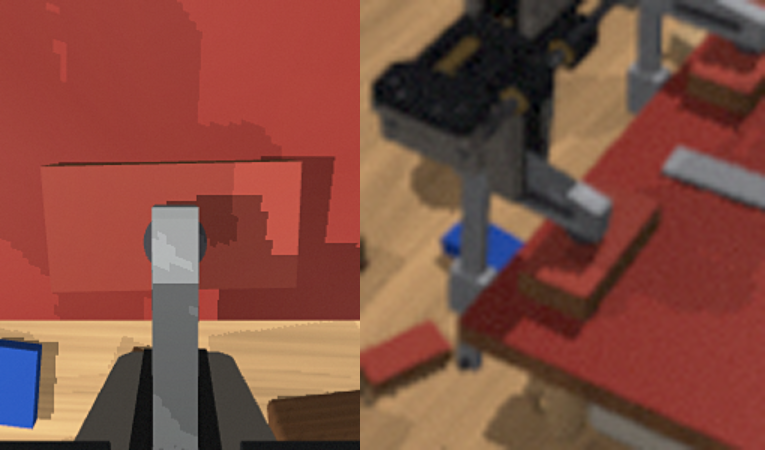

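The pad is over the block: block corners at (42,165), (301,160), (297,288), (52,292), tip edge (152–199, 206). I'll turn these into positions.

Run:
```python
from h import *
np.set_printoptions(precision=4,suppress=True)
w=load('w3');f=lambda u,v,z:atz(w,200+u/1.5-.2,v/1.5-.2,z)
b=np.array([f(*p,.215) for p in((42,165),(301,160),(297,288),(52,292))]);print(b,b.mean(0))
t=(f(152,206,.249)+f(199,206,.249))/2;print('tip',t,'pad',t-.013*np.array([.9993,.0377,0]),'TCP pad',.58906+.047,-.27374+.0018)
```

```text
[[ 0.657  -0.2238  0.215 ]
 [ 0.662  -0.3134  0.215 ]
 [ 0.6162 -0.3166  0.215 ]
 [ 0.6112 -0.2261  0.215 ]] [ 0.6366 -0.27    0.215 ]
tip [ 0.6486 -0.2705  0.249 ] pad [ 0.6356 -0.271   0.249 ] TCP pad 0.6360600000000001 -0.27193999999999996
```

Run:
```python
from h import *
s=load('s3')
b=cv2.resize(s['frame'][205:255,300:350,::-1],None,fx=12,fy=12,interpolation=cv2.INTER_CUBIC)
X=np.array([.9993,.0377,0]);Y=np.array([-.0377,.9993,0]);o=np.array([.58906,-.27374,.226])
for n,x,y,z in(('tipT+',60,7,23),('tipT-',60,-7,23),('tipB-',60,-7,0),('padnear',47,-11,-4),('padunder',58,0,-4)):
    u,v=proj(s,o+X*x/1e3+Y*y/1e3+[0,0,z/1e3]);p=(int((u-300+.5)*12),int((v-205+.5)*12));print(n,p);cv2.circle(b,p,4,(0,255,0),1)
cv2.imwrite('pics/v9.png',b)
```

```text
tipT+ (189, 216)
tipT- (156, 255)
tipB- (155, 331)
padnear (94, 334)
padunder (163, 322)
```

View pics/v9.png

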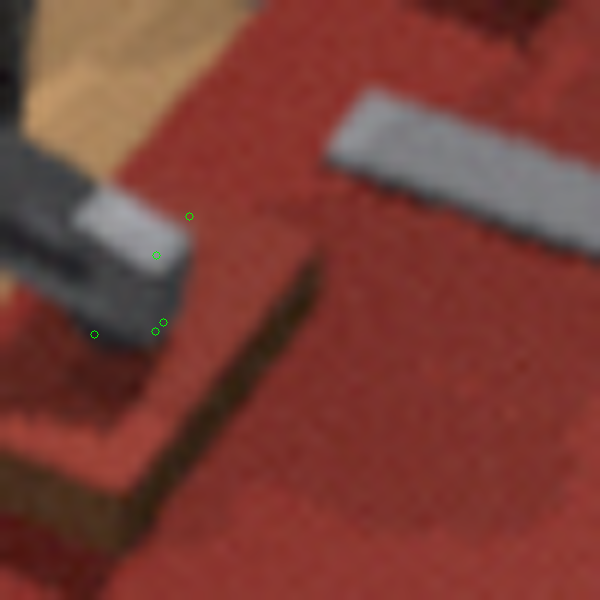

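Run:
```python
from h import *
s=load('s3')
for p in((.6575,-.2255,.215),(.661,-.3155,.215),(.6356,-.271,.215)):
    u,v=proj(s,p);print(((u-300+.5)*12).round(),((v-205+.5)*12).round())
w=load('w3')
print('tri tip',tri((w,200+175.5/1.5-.2,206/1.5-.2),(s,300+175/12-.5,205+256/12-.5)))
print('tri block BL,BR',tri((w,200+42/1.5-.2,165/1.5-.2),(s,300+318/12-.5,205+247/12-.5)),tri((w,200+301/1.5-.2,160/1.5-.2),(s,300+122/12-.5,205+495/12-.5)))
```

```text
313.0 241.0
108.0 493.0
121.0 323.0
tri tip [ 0.64820937 -0.27025839  0.24165886]
tri block BL,BR [ 0.6568859  -0.22260279  0.21052413] [ 0.66255687 -0.31341321  0.21357744]
```

Relative to the block, the tip looks about 4 mm lower than the kinematics say. I'll raise it 2 mm, which is safe on either reading, and check the tilt against an overlay.

```bash
python3 -m jog '[[[0.02,0.03,0.07],[0,0,0],-1],[[0,0,0],[0,0,0],-1],[[0,0,0],[0,0,0],-1]]'
python3 - <<'E'
from h import *
s=cap('scene','s4');T=np.array(env.observe()['ee_pos']);print(T)
b=cv2.resize(s['frame'][205:275,285:345,::-1],None,fx=8,fy=8,interpolation=cv2.INTER_CUBIC)
X=np.array([.9993,.0377,0]);Y=np.array([-.0377,.9993,0]);o=T+[0,0,-.0154]
def P(p):
    u,v=proj(s,p);return int((u-285+.5)*8),int((v-205+.5)*8)
q=lambda x,y,z:P(o+X*x/1e3+Y*y/1e3+[0,0,z/1e3])
for a,c in(((60,7,23),(60,-7,23)),((60,-7,23),(0,-7,32)),((-20,-3.5,-5),(-20,-3.5,-178)),((-36,-3.5,-5),(-36,-3.5,-178))):cv2.line(b,q(*a),q(*c),(0,255,0),1)
cv2.line(b,P((.657,-.2255,.215)),P((.661,-.3155,.215)),(255,255,0),1)
cv2.line(b,P((.5844,.0047,.195)),P((.5986,-.3521,.195)),(255,255,0),1)
cv2.imwrite('pics/v10.png',b)
E
```

```text
time_s: 10.48
ee_pos: [0.5896, -0.2729, 0.2441]
eef_rot: [[0.999, 0.037, -0.002], [0.037, -0.999, -0.001], [-0.002, 0.001, -1.0]]
force: [-0.2, 1.0, -4.7]
gripper_width: 0.014
[ 0.58971065 -0.27294368  0.24425139]
```

View pics/v10.png

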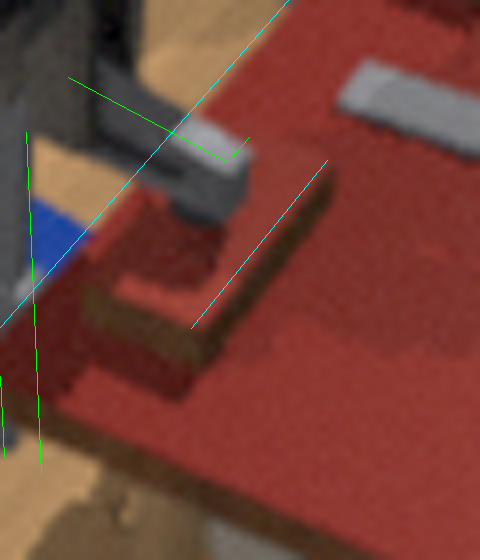

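The tip sits about 2 mm low relative to the block, and the bar's foot is off to the left of the prediction. That suggests a slight nose-down pitch, so I'll measure it on the bar.

Run:
```python
from h import *
s=load('s4')
b=cv2.resize(s['frame'][210:266,262:322,::-1],None,fx=10,fy=10,interpolation=cv2.INTER_CUBIC)
T=np.array([.5897,-.2729,.2442]);X=np.array([.9993,.0377,0]);Y=np.array([-.0377,.9993,0]);o=T+[0,0,-.0154]
for th,col in((0,(0,255,0)),(.05,(0,255,255))):
    Xr=X*np.cos(th)-np.array([0,0,np.sin(th)]);Zr=X*np.sin(th)+np.array([0,0,np.cos(th)])
    G=o+[0,0,.024]
    def q(x,y,z):
        u,v=proj(s,G+Xr*x/1e3+Y*y/1e3+Zr*(z-24)/1e3);return int((u-262+.5)*10),int((v-210+.5)*10)
    for x in(-20,-36):
        cv2.line(b,q(x,-3.5,-5),q(x,-3.5,-178),col,1);print(th,x,q(x,-3.5,-5),q(x,-3.5,-178))
cv2.imwrite('pics/v11.png',b)
```

```text
0 -20 (262, 115) (281, 542)
0 -36 (213, 94) (236, 521)
0.05 -20 (258, 110) (252, 526)
0.05 -36 (208, 87) (207, 503)
```

View pics/v11.png

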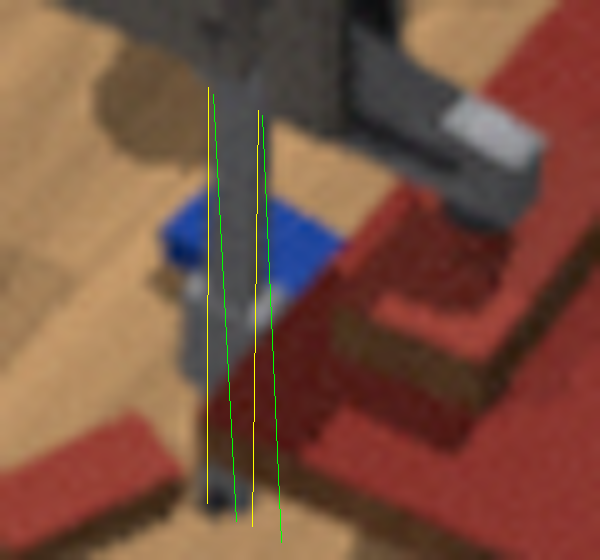

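The bar's edges run (212,100)→(197,500) and (268,115)→(248,500). That is about 0.06–0.07 rad nose-down and matches the low tip. I'll pitch the tool back 3.5°, grip at 60 N and re-check.

```bash
python3 -m jog '[[[0,0,0],[0.015,-0.35,0],-1],[[0,0,0],[0.015,-0.35,0],-1],[[0,0,0],[0,0,0],-1],[[0,0,0],[0,0,0],-1]]' 60
python3 -m jog '[[[0,0,0],[0,0,0],-1],[[0,0,0],[0,0,0],-1]]'
```

```text
time_s: 10.87
ee_pos: [0.59, -0.2729, 0.2447]
eef_rot: [[0.997, 0.038, 0.062], [0.038, -0.999, 0.001], [0.062, 0.001, -0.998]]
force: [-0.3, -0.8, -4.0]
gripper_width: 0.0133
time_s: 11.03
ee_pos: [0.5899, -0.273, 0.2449]
eef_rot: [[0.997, 0.038, 0.061], [0.038, -0.999, 0.001], [0.061, 0.001, -0.998]]
force: [-0.0, -0.1, -4.8]
gripper_width: 0.0134
```

```bash
python3 -m jog '[[[0,0,-0.11],[0,0,0],-1],[[0,0,0],[0,0,0],-1],[[0,0,0],[0,0,0],-1]]'
python3 - <<'E'
from h import *
s=cap('scene','s5');w=cap('wrist','w5');T=np.array(env.observe()['ee_pos']);print(T)
b=cv2.resize(s['frame'][210:266,275:330,::-1],None,fx=9,fy=9,interpolation=cv2.INTER_CUBIC)
X=np.array([.9993,.0377,0]);Y=np.array([-.0377,.9993,0]);o=T+[-.0005,0,-.0154]
def q(x,y,z):
    u,v=proj(s,o+X*x/1e3+Y*y/1e3+np.array([0,0,z/1e3]));u+=.8;v+=.8
    return int((u-275+.5)*9),int((v-210+.5)*9)
for a,c in(((60,7,23),(60,-7,23)),((60,-7,23),(20,-7,29)),((-20,-3.5,-5),(-20,-3.5,-178)),((-36,-3.5,-5),(-36,-3.5,-178))):cv2.line(b,q(*a),q(*c),(0,255,0),1);print(q(*a),q(*c))
a=cv2.resize(w['frame'][80:300,220:420,::-1],None,fx=1.5,fy=1.5)
a=np.vstack([a,np.zeros((504-330,300,3),np.uint8)])
cv2.imwrite('pics/v12.png',np.hstack([b,a]))
E
```

```text
time_s: 11.28
ee_pos: [0.5904, -0.273, 0.2412]
eef_rot: [[0.997, 0.038, 0.06], [0.038, -0.999, 0.001], [0.06, 0.001, -0.998]]
force: [0.3, -0.0, -4.0]
gripper_width: 0.0136
[ 0.59022753 -0.27288535  0.24108877]
(377, 124) (353, 153)
(353, 153) (233, 88)
(127, 118) (143, 501)
(82, 100) (103, 482)
```

View pics/v12.png

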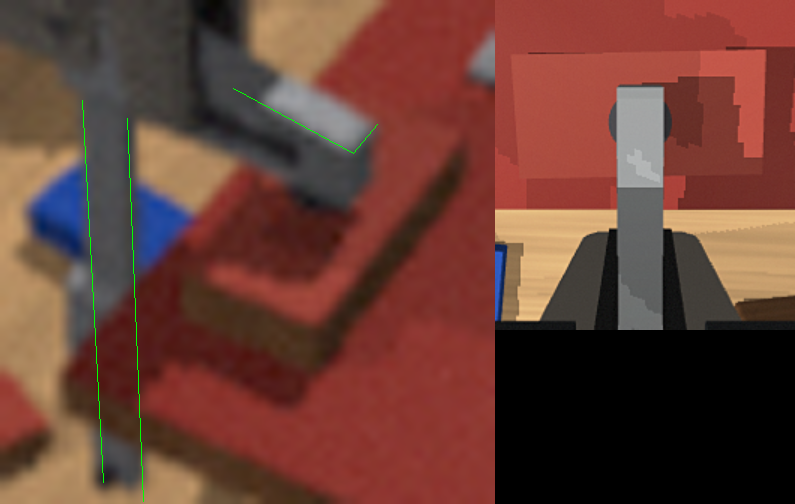

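Run:
```python
from h import *
np.set_printoptions(precision=4,suppress=True)
w=load('w5');f=lambda u,v,z:atz(w,220+u/1.5-.2,80+v/1.5-.2,z)
b=np.array([f(*p,.215) for p in((18,55),(270,50),(267,174),(26,181))]);print(b,b.mean(0))
t=(f(122,87,.248)+f(169,87,.248))/2;print('tip',t,'pad',t-.013*np.array([.9993,.0377,0]))
o=env.observe();print(o['ee_pos'],o['force'],abs(o['qd']).max() if hasattr(o['qd'],'max') else o['qd'])
s=load('s5');print(tri((w,220+145.5/1.5-.2,80+87/1.5-.2),(s,275+364/9-.5,210+138/9-.5)))
```

```text
[[ 0.6563 -0.224   0.215 ]
 [ 0.6615 -0.3134  0.215 ]
 [ 0.6165 -0.3162  0.215 ]
 [ 0.6104 -0.2264  0.215 ]] [ 0.6362 -0.27    0.215 ]
tip [ 0.6487 -0.2696  0.248 ] pad [ 0.6357 -0.2701  0.248 ]
[ 0.5902 -0.2729  0.2411] [ 0.5369 -0.1656 -3.0919] 0.0045384238823010315
[ 0.6495 -0.2691  0.245 ]
```

```bash
python3 -m jog '[[[0,0,0],[0,0,0],-1],[[0,0,0],[0,0,0],-1]]' && python3 -c "
from station import env
print(env.job_done())"
```

```text
time_s: 11.55
ee_pos: [0.5903, -0.2729, 0.241]
eef_rot: [[0.997, 0.038, 0.059], [0.038, -0.999, 0.001], [0.059, 0.001, -0.998]]
force: [-0.2, -0.3, -4.7]
gripper_width: 0.0135
the job is handed in; nothing more can be done
None
```

I took the wooden-handled clamp off the rack and carried it over the bench. It is now held still around the panel and the loose red block at 60 N, and the job was handed in at about 11.6 s.

**Final position:** The last wrist picture puts the top pad about 1 mm from the block's centre, square to the edge within about 1°. The gap above the block works out at about 5–6 mm. The wrist force shows only the clamp's weight, so it isn't pressing on anything. The block measured within about 2 mm of its first reading, which is as fine as I can read it.

**One check disagreed:** A scene picture showed the clamp had pitched about 0.06–0.07 rad nose-down in the grip, leaving the tip about 4 mm low. I tilted the tool back by about 0.06 rad and raised the grip from 45 N to 60 N. The tip then matched the prediction, and the bar showed about 0.02–0.03 rad of pitch left, inside the 0.1 rad limit.

**Calibration and coverage:** Heights worked out from the scene and wrist pictures together read about 3 mm low even on the block itself. I allowed for that in judging the gap. I did not separately re-measure the other things on the bench after the carry.

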